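# Put the edge-finishing kit back in its stands

## Robot

A 7-joint arm with a two-finger parallel gripper is mounted at the origin on a cart in front of the work surface, level with it; the furniture and walls round the work are solid. World frame = base frame: x ahead of the robot, y to its left, z up, the work surface at z = 0. Lengths are in m, angles in rad, forces in N, time in s.
With the tool pointing down it reaches from about 0.4 to 0.875 m from the base axis. Payload 6.5 kg.
Tool frame: the origin (TCP) lies between the finger pads; the fingertips stand 22 mm ahead of it and the grasp point (between the pads) lies 3 mm ahead of it; z points along the fingers, y is the line along which they close (so a half turn about z gives the same grasp; the last joint's range is limited). The gripper opens to 85 mm and grips with 20 to 120 N. Pads are 22 mm wide; open, the fingers measure 114 mm over their backs; the gripper's body (76 mm by 85 mm) begins 54 mm behind the grasp point. The pads swing forward as they close: fully open they stand 13 mm farther back than shut.
Start: joints at [1.138, 0.536, -0.004, 1.538, 0.003, 1.067, -0.071], TCP at [0.233, -0.607, 0.253] pointing down, gripper open.
Joint ranges: [-2.7, 2.7], [-0.37, 2.16], [-1.27, 1.26], [0.24, 2.4], [-1.31, 4.45], [0.19, 1.91], [-2.76, 2.76]. Speed limits (rad/s): [2.39, 2.39, 3.14, 3.14, 3.14, 3.14, 3.14].

## Interface

Orientations are given as a unit quaternion [w, x, y, z].
In Python, from cell import * gives the robot as it stands.
- The arm moves only by the tool arm_command, never from a script. Its argument "deltas" is a list of rows, each an object with "hand": the opening, from -1 (shut) to 1 (fully open); "xyz": the shift along the tool's x, y, z in units of 1000 mm (1.0 is 1000 mm), a list of three; "rotation": the turn, a rotation vector about the tool's x, y, z in units of 2 pi rad (1.0 is 2 pi rad), a list of three. A call has exactly 10 rows; each row is the pose to reach, as a shift and turn from the pose commanded when the call began, along the tool's axes at that moment, turning the shorter way round; what a row does not reach only later rows make up. A row lasts 1/8 s, in which the tool goes at most 62.5 mm and 10.7 degrees, less where a joint would pass 70% of its speed; a pose out of reach is approached as far as the arm can. A call with a number of a shift or a turn outside -1 to 1 is refused whole. A call with a gripper value outside its range is refused whole. The fingers move at their own pace and stop on an object; "force" is the grip in N (left out, the last holds). Time passes only in rows, so rows that repeat a pose let the fingers close, or fill a call up. It gives the time, the measured TCP pose, the force, the opening and the grip force at its end, in the units of the state.
- observe(): the state, without advancing time (a new reading comes with each control period).
- capture(name): name is "side" or "top"; returns a dict with "image" (384x512x3 uint8, red, green, blue), "intrinsics" (3x3 intrinsics, pixels), "k1" (the pictures are not rectified: a ray, as slopes to the right and down, at radius r is drawn at 1 + k1 r^2 times it, then the intrinsics apply), "rvec" (rotation vector, rad) and "tvec" (3), from world to camera coordinates, as OpenCV has them. Camera axes: x right, y down, z forward; pixel columns grow to the right and rows downward; lengths in m; the calibration is good to about 2 mm. A picture is of the moment at which its call begins. There is no depth.
- hand_in(): hands the job in; it is judged then, once.
The state is a dict: "time": time; "qpos": joint angles; "qvel": joint speeds; "joint_torque": joint torques, N m; "tool_pos": TCP position; "ee_rot": TCP orientation; "contact_force": force on the tool from outside, world axes, zero at the start; "wrist_torque": the same for the moment, N m; "finger_gap": finger opening in m; "grip_force": force on a finger pad.
Only numpy, scipy, OpenCV 4.12 (cv2) and the standard library are available. Lean on these libraries where they do the work, as an engineer would, in place of code of your own. Each camera call takes 0.05 s, during which the arm holds its last target. There are 200 camera calls.

## Task

Tidy up the edge-finishing kit: stand each bottle upright in the well of the wooden stand whose ring has the bottle's colour (brown, navy blue, red), and lay the cork sanding block flat in the dark rectangular tray, lengthwise along it. Everything should sit fully down on the floor of its holder; leave the tape roll and the needle tin where they are.

Things in the scene. Friction and masses are not known exactly. Their poses are not given: they have to be found in the camera images.
- walnut_bottle: Dark brown (walnut) dye bottle with a black cap, the largest of the bottles; loose, standing upright on the bench (it may lean by up to 2 degrees). Round body 42 mm in diameter up to 53 mm, sloping in at the shoulder over about the top 10 mm of that, then a cap 27 mm in diameter; 62 mm tall in all, 75 to 155 g. Origin: centre of the underside, z up; yaw does not matter.
- navy_bottle: Navy blue dye bottle with a white cap; loose, standing upright on the bench (it may lean by up to 2 degrees). Round body 38 mm in diameter up to 50 mm, sloping in at the shoulder over about the top 10 mm of that, then a cap 25 mm in diameter; 58 mm tall in all, 75 to 155 g. Origin: centre of the underside, z up; yaw does not matter.
- red_bottle: Red edge-paint bottle with a black cap, the smallest of the bottles; loose, standing upright on the bench (it may lean by up to 2 degrees). Round body 32 mm in diameter up to 45 mm, sloping in at the shoulder over about the top 10 mm of that, then a cap 21 mm in diameter; 52 mm tall in all, 40 to 85 g. Origin: centre of the underside, z up; yaw does not matter.
- sanding_block: Tan-brown cork sanding block, loose, lying flat: 49 mm (its x) by 86 mm (its y) by 26 mm high, 40 to 90 g. Origin: centre of the underside, z up.
- stand_brown: Round turned stand of light wood with a brown ring round its top, fixed to the bench: foot 82 mm, wall 72 mm in outer diameter, 15 mm high, with an open round well 56 mm in diameter whose floor is 5 mm above the bench (10 mm deep). Origin: centre of its underside at bench height, z up; the well is centred on it.
- stand_blue: Round turned stand of light wood with a navy blue ring round its top, fixed to the bench: foot 78 mm, wall 68 mm in outer diameter, 15 mm high, with an open round well 52 mm in diameter whose floor is 5 mm above the bench (10 mm deep). Origin: centre of its underside at bench height, z up; the well is centred on it.
- stand_red: Round turned stand of light wood with a red ring round its top, fixed to the bench: foot 72 mm, wall 62 mm in outer diameter, 15 mm high, with an open round well 46 mm in diameter whose floor is 5 mm above the bench (10 mm deep). Origin: centre of its underside at bench height, z up; the well is centred on it.
- tray: Low open rectangular tray of dark wood with a cork floor, fixed to the bench: outside 74 mm (x) by 112 mm (y) by 11 mm high, walls 5 mm thick, inside 64 mm by 102 mm, floor 5 mm above the bench. Origin: centre of its underside at bench height, z up.
- tape_roll: Cream roll of masking tape lying flat, 100 mm across, 25 mm high; bystander, on the right of the work. Origin: centre of the underside.
- needle_tin: Flat dark green and white tin, 41 x 75 x 16 mm; bystander, on the left of the work. Origin: centre of the underside.
There are look-alikes about, which are no part of the job. Of the things like the sanding_block, leave any that is pink; of the rest the smaller one is meant.

How it is judged:
By the outcome, as a careful person would: the job done as asked, in the order asked, and still so for the second after the job is handed in, with the robot touching nothing.
It also fails if it takes over 115 s, if anything falls off the work surface, if the arm or the gripper's body presses on something with over 40 N, if the wrist force passes 120 N, or if a joint passes its speed limit or range.

## Working session

There is one attempt and no reset: what is moved stays moved. The work goes in short steps, Python scripts to look and compute and a tool call to move; the robot and the scene stay as the last step left them, time stands still between calls to the robot, and variables do not carry over. Pictures are saved under pics/ and viewed, at most 14 in all, crops included, and the job is handed in when it is done.

Besides the shell and the picture viewer there is one more tool, called as name(argument=value, ...), one argument or row to a line, values as JSON. arm_command: Moves the arm, as the interface text tells. Its arguments: {"type":"object","properties":{"deltas":{"type":"array"},"force":{"type":"number"}},"required":["deltas"]}

```bash
ls; mkdir -p pics; python3 - <<'E'
from cell import *
import cv2
s=observe(); print({k:s[k] for k in('time','tool_pos','ee_rot','finger_gap','contact_force')})
for n in('top','side'):
    c=capture(n); cv2.imwrite(f'pics/{n}0.png',cv2.resize(c['image'][:,:,::-1],(800,600),interpolation=cv2.INTER_CUBIC)); cv2.imwrite(f'pics/{n}0raw.png',c['image'][:,:,::-1])
    print(n,c['intrinsics'],c['k1'],c['rvec'],c['tvec'])
E
```

```text
pics
{'time': 0.0, 'tool_pos': array([ 0.23285471, -0.60623134,  0.25239834]), 'ee_rot': array([-8.42060018e-04,  9.83229241e-01,  1.82371866e-01, -2.29887633e-04]), 'finger_gap': 0.08542846591282217, 'contact_force': array([-0.01080549, -0.56415852, -0.4829682 ])}
top [[389.02516478   0.         254.50704377]
 [  0.         389.02516478 183.95770216]
 [  0.           0.           1.        ]] -0.08390633373556267 [ 2.19080853 -2.17836351  0.04482314] [-0.00259782  0.61517044  1.37953651]
side [[450.3906893    0.         248.8787083 ]
 [  0.         450.3906893  185.96601473]
 [  0.           0.           1.        ]] -0.010439405319613704 [ 0.65034829 -2.42441866  1.43246878] [0.52845101 0.1824938  1.29884808]
```

View pics/top0.png

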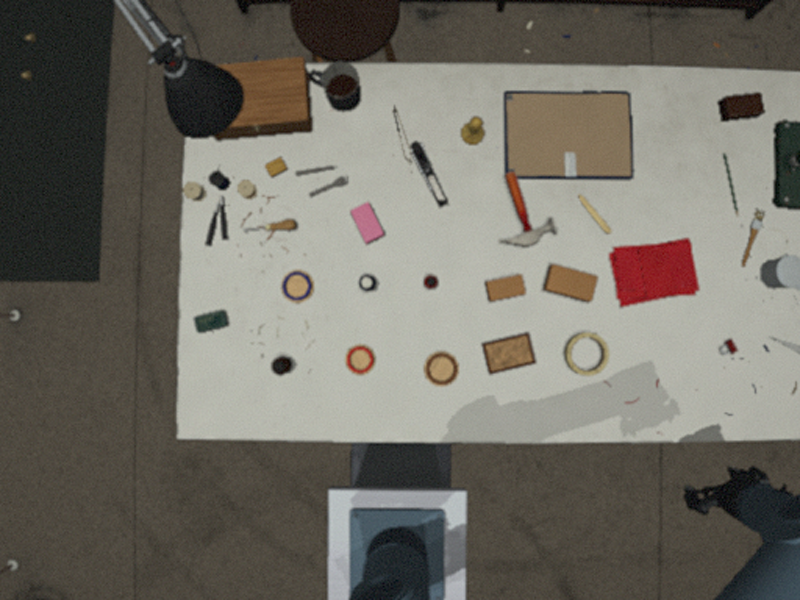

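View pics/side0.png

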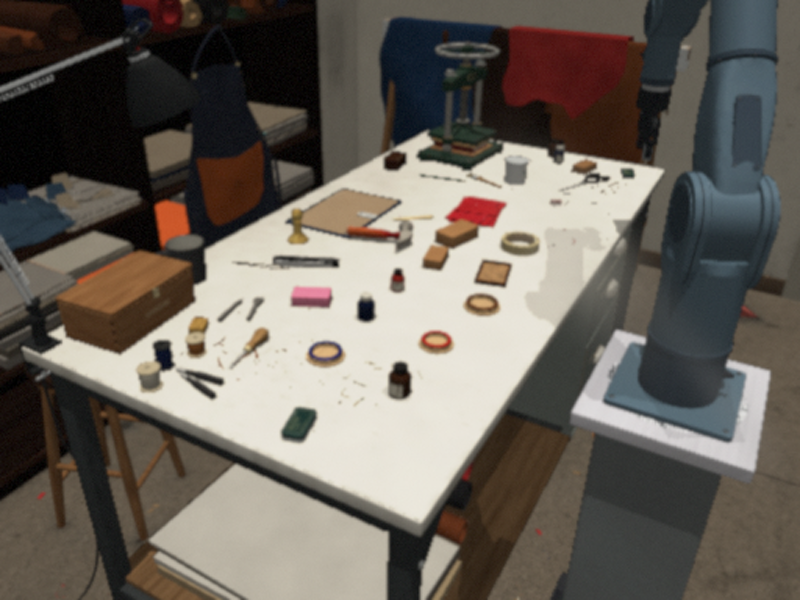

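Top view (800x600 px): walnut bottle (283,365), navy (368,283), red (431,282). Stands: blue (297,286), red (361,359), brown (442,368). Tray (509,353), smaller cork block (505,288), larger look-alike (571,282), pink one (367,222). The side view agrees and shows the right cap colours.

```bash
cat > m.py <<'E'
import numpy as np, cv2
from cell import *
def ray(c,uv,z):
    K=c['intrinsics']; p=np.array([(uv[0]-K[0,2])/K[0,0],(uv[1]-K[1,2])/K[1,1]]); q=p.copy()
    for _ in range(20): q=p/(1+c['k1']*(q@q))
    R=cv2.Rodrigues(np.array(c['rvec']))[0]; C=-R.T@np.array(c['tvec']).ravel(); d=R.T@np.array([*q,1])
    return C+d*(z-C[2])/d[2]
def blob(c,uv,r,f):
    """largest outer contour near uv where f(r,g,b,v) holds; 4x upsampled"""
    x,y=int(uv[0]),int(uv[1]); x0,y0=max(x-r,0),max(y-r,0)
    w=cv2.resize(c['image'][y0:y+r,x0:x+r].astype(np.float32),None,fx=4,fy=4,interpolation=cv2.INTER_LINEAR)
    m=f(w[...,0],w[...,1],w[...,2]).astype(np.uint8)
    k=max(cv2.findContours(m,cv2.RETR_EXTERNAL,cv2.CHAIN_APPROX_NONE)[0],key=cv2.contourArea)
    M=cv2.moments(k); o=np.array([x0,y0])
    pts=(k[:,0]+.5)/4-.5+o
    return (np.array([M['m10'],M['m01']])/M['m00']+.5)/4-.5+o, cv2.contourArea(k)/16, pts
dark=lambda r,g,b:(r+g+b)/3<100
nonw=lambda r,g,b:((np.maximum(np.maximum(r,g),b)-np.minimum(np.minimum(r,g),b))>45)|((r+g+b)/3<100)
E
python3 - <<'E'
from m import *
c={n:capture(n) for n in('top','side')}
for n in c: R=cv2.Rodrigues(np.array(c[n]['rvec']))[0]; print(n,-R.T@np.array(c[n]['tvec']).ravel())
P={'walnut':((283,365),(400,380),.030,nonw),'navy':((368,283),(366,308),.029,nonw),'red':((431,282),(398,280),.025,nonw),
'sblue':((297,286),(325,352),.012,nonw),'sred':((361,359),(436,341),.012,nonw),'sbrown':((442,368),(481,303),.012,nonw),
'tray':((509,353),(494,272),.010,nonw),'block':((505,288),(436,257),.013,nonw)}
for k,(t,s,z,f) in P.items():
    for n,uv in(('top',t),('side',s)):
        u,a,p=blob(c[n],np.array(uv)*.64,26,f)
        X=np.array([ray(c[n],q,.026 if k=='block' else z)[:2] for q in p]).astype(np.float32)
        rr=cv2.minAreaRect(X*1000)
        print(k,n,u.round(1),round(a),(ray(c[n],u,z)[:2]*1000).round(1),'box',[np.round(v,1) for v in rr])
    
E
```

```text
top [ 0.53547008 -0.02180929  1.4122176 ]
side [-0.05184284  1.17585441  0.78374073]
walnut top [180.4 233.4] 121 [436.8 263.6] box [array([437.3, 263.4]), array([39.8, 49.9]), np.float64(20.1)]
walnut side [255.9 243.3] 226 [432.5 269. ] box [array([435.3, 266.8]), array([ 37.5, 105.7]), np.float64(28.2)]
navy top [236.8 181.4] 38 [623.2  63.8] box [array([626.1,  69.9]), array([35.8, 39.3]), np.float64(0.3)]
navy side [233.8 198.1] 125 [616.4  86.3] box [array([616.7,  85.1]), array([33.3, 90.6]), np.float64(31.9)]
red top [275.3 180.1] 57 [629.  -73.5] box [array([629.3, -73.7]), array([29.5, 30.4]), np.float64(0.2)]
red side [233.8 198. ] 122 [620.4  79.8] box [array([621.5,  77.5]), array([33.5, 86.7]), np.float64(31.9)]
sblue top [190.  182.7] 262 [618.8 234.9] box [array([619.6, 234.9]), array([64.5, 68.6]), np.float64(0.3)]
sblue side [208.  226.9] 271 [609.5 248.2] box [array([612. , 247.8]), array([74.4, 80.6]), np.float64(60.2)]
sred top [229.9 229.9] 264 [449.9  88.2] box [array([449.9,  88.9]), array([66.2, 65.6]), np.float64(0.4)]
sred side [278.8 218.3] 258 [445.7  95.9] box [array([447.3,  94.4]), array([70.1, 83.1]), np.float64(30.6)]
sbrown top [281.9 235.7] 334 [430.3 -98.3] box [array([429.8, -98.6]), array([73.2, 74.3]), np.float64(0.3)]
sbrown side [315.3 174.7] 248 [ 460.4 -238.4] box [array([ 460.8, -242.2]), array([ 68.3, 119.5]), np.float64(13.1)]
tray top [325.2 225.7] 594 [ 466.8 -253.8] box [array([ 467. , -253.9]), array([ 72. , 110.9]), np.float64(13.5)]
tray side [315.3 174.8] 247 [ 461.6 -241.9] box [array([ 461.8, -244.4]), array([ 68.4, 116.8]), np.float64(13.1)]
block top [322.9 183.9] 283 [ 617.  -245.3] box [array([ 616.4, -243.1]), array([44.5, 86. ]), np.float64(12.5)]
block side [287.9 152.6] 577 [ 631.2 -362. ] box [array([ 610.7, -336.9]), array([105.7, 346. ]), np.float64(15.0)]
```

arm_command(
  deltas=[
    {"hand": 1,"xyz": [0.044,-0.026,0],"rotation": [0,0,-0.019]},
    {"hand": 1,"xyz": [0.088,-0.053,0],"rotation": [0,0,-0.038]},
    {"hand": 1,"xyz": [0.132,-0.079,0],"rotation": [0,0,-0.058]},
    {"hand": 1,"xyz": [0.176,-0.106,0],"rotation": [0,0,-0.077]},
    {"hand": 1,"xyz": [0.22,-0.132,0],"rotation": [0,0,-0.096]},
    {"hand": 1,"xyz": [0.265,-0.159,0],"rotation": [0,0,-0.115]},
    {"hand": 1,"xyz": [0.309,-0.185,0],"rotation": [0,0,-0.134]},
    {"hand": 1,"xyz": [0.353,-0.212,0],"rotation": [0,0,-0.153]},
    {"hand": 1,"xyz": [0.397,-0.238,0],"rotation": [0,0,-0.172]},
    {"hand": 1,"xyz": [0.441,-0.265,0],"rotation": [0,0,-0.1916]},
  ],
  force=40,
)

```text
time: 1.45
tool_pos: [0.5505, -0.2001, 0.2533]
ee_rot: [0.0, 0.706, 0.708, -0.0]
contact_force: [0.3, 0.4, -0.4]
finger_gap: 0.0855
grip_force: 0.0
```

arm_command(
  deltas=[
    {"hand": 1,"xyz": [0.051,-0.0125,0.01],"rotation": [0,0,0]},
    {"hand": 1,"xyz": [0.103,-0.025,0.02],"rotation": [0,0,0]},
    {"hand": 1,"xyz": [0.154,-0.038,0.035],"rotation": [0,0,0]},
    {"hand": 1,"xyz": [0.206,-0.05,0.05],"rotation": [0,0,0]},
    {"hand": 1,"xyz": [0.257,-0.063,0.065],"rotation": [0,0,0]},
    {"hand": 1,"xyz": [0.309,-0.075,0.08],"rotation": [0,0,0]},
    {"hand": 1,"xyz": [0.36,-0.088,0.095],"rotation": [0,0,0]},
    {"hand": 1,"xyz": [0.412,-0.101,0.11],"rotation": [0,0,0]},
    {"hand": 1,"xyz": [0.4635,-0.1135,0.128],"rotation": [0,0,0]},
    {"hand": 1,"xyz": [0.4635,-0.1135,0.133],"rotation": [0,0,0]},
  ],
)

```text
time: 2.7
tool_pos: [0.4338, 0.2672, 0.1197]
ee_rot: [-0.001, 0.704, 0.71, 0.0]
contact_force: [0.5, -0.3, -0.3]
finger_gap: 0.0858
grip_force: 0.0
```

```bash
python3 - <<'E'
from m import *
s=observe();print(s['tool_pos'],s['ee_rot'],s['qpos'])
c=[capture(n)['image'] for n in('top','side')]
a=cv2.resize(c[0][193:273,140:220],(400,400)); b=cv2.resize(c[1][190:270,216:296],(400,400))
cv2.imwrite('pics/a1.png',np.hstack([a,b])[:,:,::-1])
E
```

```text
[0.43380193 0.26721537 0.11965094] [-1.46908514e-03  7.04345969e-01  7.09855239e-01  3.69532192e-04] [-0.26809454  0.54588434 -0.4681297   1.9815439   0.36873564  0.69688748
 -0.95617728]
```

View pics/a1.png

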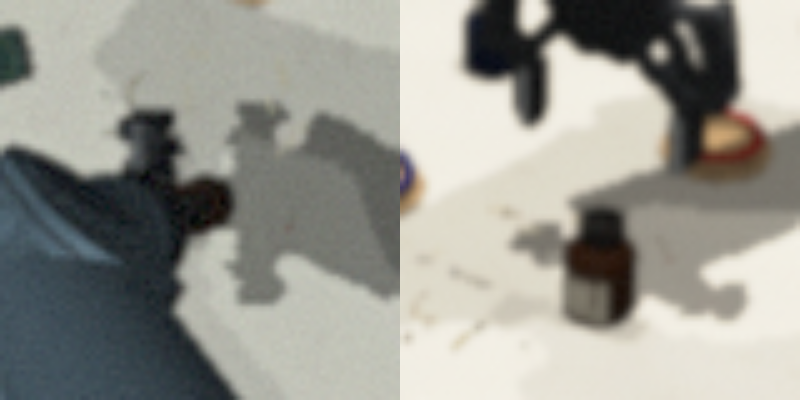

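arm_command(
  deltas=[
    {"hand": 1,"xyz": [-0.0035,0.003,0.005],"rotation": [0,0,0.001]},
    {"hand": 1,"xyz": [-0.0035,0.003,0.025],"rotation": [0,0,0.001]},
    {"hand": 1,"xyz": [-0.0035,0.003,0.05],"rotation": [0,0,0.001]},
    {"hand": 1,"xyz": [-0.0035,0.003,0.075],"rotation": [0,0,0.001]},
    {"hand": 1,"xyz": [-0.0035,0.003,0.0857],"rotation": [0,0,0.001]},
    {"hand": 1,"xyz": [-0.0035,0.003,0.0857],"rotation": [0,0,0.001]},
    {"hand": -0.4,"xyz": [-0.0035,0.003,0.0857],"rotation": [0,0,0.001]},
    {"hand": -0.4,"xyz": [-0.0035,0.003,0.0857],"rotation": [0,0,0.001]},
    {"hand": -0.4,"xyz": [-0.0035,0.003,0.0857],"rotation": [0,0,0.001]},
    {"hand": -0.4,"xyz": [-0.0035,0.003,0.0857],"rotation": [0,0,0.001]},
  ],
  force=40,
)

```text
time: 4.05
tool_pos: [0.4397, 0.259, 0.0355]
ee_rot: [0.0, 0.709, 0.705, 0.0]
contact_force: [-1.7, -0.1, 6.6]
finger_gap: 0.04
grip_force: 39.5
```

arm_command(
  deltas=[
    {"hand": -0.4,"xyz": [0,0,0],"rotation": [0,0,0]},
    {"hand": -0.4,"xyz": [0,0,0],"rotation": [0,0,0]},
    {"hand": -0.4,"xyz": [0,0,-0.01],"rotation": [0,0,0]},
    {"hand": -0.4,"xyz": [0,0,-0.025],"rotation": [0,0,0]},
    {"hand": -0.4,"xyz": [0,0,-0.045],"rotation": [0,0,0]},
    {"hand": -0.4,"xyz": [0,0,-0.065],"rotation": [0,0,0]},
    {"hand": -0.4,"xyz": [0,0,-0.085],"rotation": [0,0,0]},
    {"hand": -0.4,"xyz": [0,0,-0.09],"rotation": [0,0,0]},
    {"hand": -0.4,"xyz": [0,0,-0.09],"rotation": [0,0,0]},
    {"hand": -0.4,"xyz": [0,0,-0.09],"rotation": [0,0,0]},
  ],
)

```text
time: 5.3
tool_pos: [0.4388, 0.2584, 0.124]
ee_rot: [-0.0, 0.709, 0.705, -0.001]
contact_force: [0.2, -0.1, -1.4]
finger_gap: 0.0395
grip_force: 40.8
```

```bash
python3 - <<'E'
from m import *
s=observe();print(s['tool_pos'],s['ee_rot'],s['contact_force'],s['finger_gap'],s['qvel'].round(3))
c=[capture(n)['image'] for n in('top','side')]
a=cv2.resize(c[0][183:263,130:210],(400,400)); b=cv2.resize(c[1][160:240,226:306],(400,400))
cv2.imwrite('pics/a2.png',np.hstack([a,b])[:,:,::-1])
s=observe();print(s['tool_pos'],s['ee_rot'])
E
```

```text
[0.43881065 0.25844896 0.12395947] [-1.48310917e-04  7.09355112e-01  7.04850986e-01 -6.24889205e-04] [ 0.15088666 -0.06152958 -1.41627084] 0.03947528526121404 [-0.002  0.004  0.002 -0.    -0.002 -0.001  0.   ]
[0.43882829 0.25856708 0.12393117] [-1.92299008e-04  7.09292956e-01  7.04913521e-01 -6.26983952e-04]
```

View pics/a2.png

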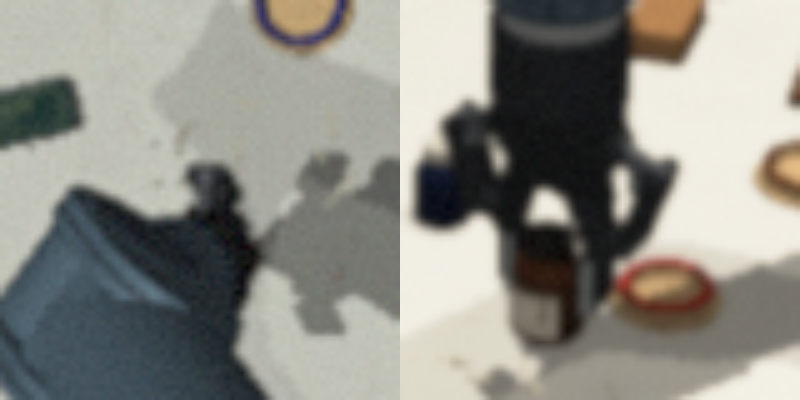

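The walnut bottle is held upright, with the pads on the body; in the side crop its axis is at about (545,285). I'll work out its offset from the TCP.

```bash
python3 - <<'E'
from m import *
c=capture('side'); 
for uv,z in (((254.8,217),.12),((254.8,224),.10)):
    P=ray(c,uv,z); C=ray(c,uv,.4); d=(P-C)/np.linalg.norm(P-C)
    print(P, P+d*(.4388-P[0])/d[0])
# red bottle via side
for k,uv in(('red',(398,282)),):
    u,a,p=blob(c,np.array(uv)*.64,14,nonw); print(u,a,ray(c,u,.025))
E
```

```text
[0.43497587 0.27438695 0.12      ] [0.4388     0.26730562 0.11478609]
[0.43271848 0.27774826 0.1       ] [0.4388     0.26647652 0.09141866]
[254.85189506 179.81946468] 686.40625 [ 0.62234145 -0.06725927  0.025     ]
```

arm_command(
  deltas=[
    {"hand": -0.4,"xyz": [-0.02,0,0],"rotation": [0,0,0]},
    {"hand": -0.4,"xyz": [-0.065,-0.001,0],"rotation": [0,0,0]},
    {"hand": -0.4,"xyz": [-0.115,-0.002,0],"rotation": [0,0,0]},
    {"hand": -0.4,"xyz": [-0.17,-0.003,0],"rotation": [0,0,0]},
    {"hand": -0.4,"xyz": [-0.225,-0.004,0],"rotation": [0,0,0]},
    {"hand": -0.4,"xyz": [-0.275,-0.005,0],"rotation": [0,0,0]},
    {"hand": -0.4,"xyz": [-0.32,-0.006,0],"rotation": [0,0,0]},
    {"hand": -0.4,"xyz": [-0.35,-0.0065,0.01],"rotation": [0,0,0]},
    {"hand": -0.4,"xyz": [-0.363,-0.0065,0.03],"rotation": [0,0,0]},
    {"hand": -0.4,"xyz": [-0.363,-0.0065,0.05],"rotation": [0,0,0]},
  ],
)

```text
time: 6.7
tool_pos: [0.4293, -0.107, 0.074]
ee_rot: [0.0, 0.711, 0.703, -0.001]
contact_force: [0.3, 1.2, -1.8]
finger_gap: 0.04
grip_force: 40.8
```

```bash
python3 - <<'E'
from m import *
capture('top');capture('top');capture('top')
s=observe();print(s['tool_pos'],s['ee_rot'],s['contact_force'],s['finger_gap'],s['qvel'].round(3))
c=capture('side')
i=c['image'][150:230,265:345]
cv2.imwrite('pics/a3.png',cv2.resize(i,(600,600),interpolation=cv2.INTER_CUBIC)[:,:,::-1])
E
```

```text
[ 0.42890048 -0.10484283  0.07401424] [-0.00099687  0.70965672  0.70454633 -0.00090782] [ 0.21517069  0.06778657 -1.77975275] 0.03977081827445481 [-0.004 -0.026 -0.021 -0.017 -0.008  0.009  0.002]
```

View pics/a3.png

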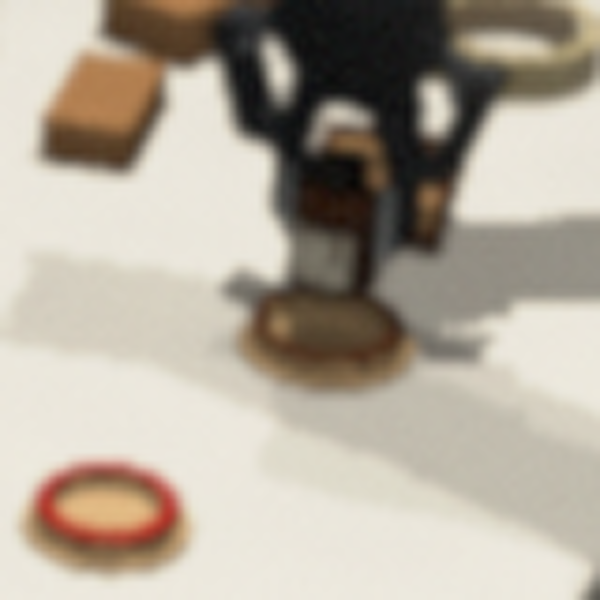

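```bash
python3 - <<'E'
from m import *
c=capture('side')
print(ray(c,(265+333/7.5-.5,150+282/7.5-.5),.040),ray(c,(265+330/7.5-.5,150+322/7.5-.5),.015))
print(ray(c,(265+333/7.5-.5,150+290/7.5-.5),.040))
E
```

```text
[ 0.42570785 -0.09112398  0.04      ] [ 0.42808463 -0.09801543  0.015     ]
[ 0.42278316 -0.08423845  0.04      ]
```

arm_command(
  deltas=[
    {"hand": -0.4,"xyz": [0,0.001,0.01],"rotation": [0,0,0]},
    {"hand": -0.4,"xyz": [0,0.001,0.02],"rotation": [0,0,0]},
    {"hand": -0.4,"xyz": [0,0.001,0.028],"rotation": [0,0,0]},
    {"hand": -0.4,"xyz": [0,0.001,0.0325],"rotation": [0,0,0]},
    {"hand": -0.4,"xyz": [0,0.001,0.0335],"rotation": [0,0,0]},
    {"hand": -0.4,"xyz": [0,0.001,0.0335],"rotation": [0,0,0]},
    {"hand": 0.3,"xyz": [0,0.001,0.0335],"rotation": [0,0,0]},
    {"hand": 0.8,"xyz": [0,0.001,0.0335],"rotation": [0,0,0]},
    {"hand": 1,"xyz": [0,0.001,0.0335],"rotation": [0,0,0]},
    {"hand": 1,"xyz": [0,0.001,0.0335],"rotation": [0,0,0]},
  ],
)

```text
time: 8.2
tool_pos: [0.4315, -0.1042, 0.0412]
ee_rot: [0.0, 0.709, 0.705, 0.0]
contact_force: [-0.4, 1.0, 0.5]
finger_gap: 0.0854
grip_force: 0.0
```

arm_command(
  deltas=[
    {"hand": 1,"xyz": [0,0,-0.03],"rotation": [0,0,0]},
    {"hand": 1,"xyz": [0,0,-0.07],"rotation": [0,0,0]},
    {"hand": 1,"xyz": [0.01,0.01,-0.1],"rotation": [0,0,0]},
    {"hand": 1,"xyz": [0.04,0.045,-0.1],"rotation": [0,0,0]},
    {"hand": 1,"xyz": [0.08,0.088,-0.1],"rotation": [0,0,0]},
    {"hand": 1,"xyz": [0.12,0.132,-0.1],"rotation": [0,0,0]},
    {"hand": 1,"xyz": [0.155,0.17,-0.09],"rotation": [0,0,0]},
    {"hand": 1,"xyz": [0.175,0.193,-0.084],"rotation": [0,0,0]},
    {"hand": 1,"xyz": [0.175,0.193,-0.084],"rotation": [0,0,0]},
    {"hand": 1,"xyz": [0.175,0.193,-0.084],"rotation": [0,0,0]},
  ],
)

```text
time: 9.45
tool_pos: [0.6248, 0.0687, 0.1247]
ee_rot: [-0.0, 0.71, 0.705, -0.001]
contact_force: [-0.3, -0.0, 0.0]
finger_gap: 0.085
grip_force: 0.0
```

```bash
python3 - <<'E'
from m import *
capture('top');capture('top')
t=capture('top');c=capture('side')
s=observe();print(s['tool_pos'],s['ee_rot'],s['contact_force'],s['finger_gap'],s['qvel'].round(3))
a=cv2.resize(t['image'][155:265,190:300],(400,400)); b=cv2.resize(c['image'][130:240,216:326],(400,400))
cv2.imwrite('pics/a4.png',np.hstack([a,b])[:,:,::-1])
E
```

```text
[0.62522281 0.06843835 0.12537604] [ 2.49702217e-04  7.09786783e-01  7.04416503e-01 -2.25848413e-04] [-0.31076704  0.23784598  0.16623356] 0.08578134406010508 [-0.002  0.002 -0.004 -0.005  0.001  0.001 -0.   ]
```

View pics/a4.png

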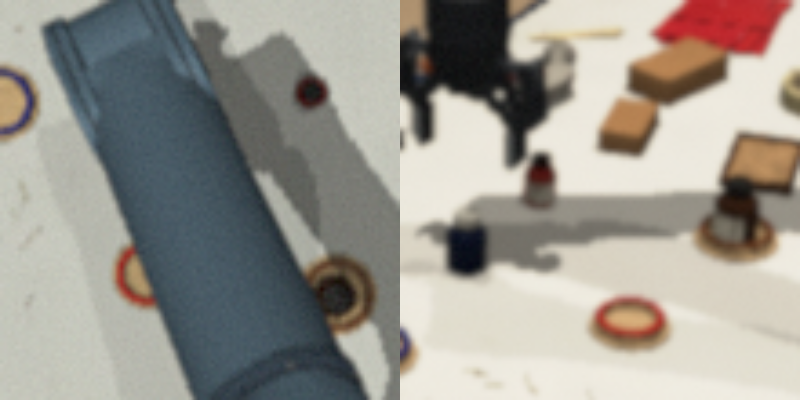

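The walnut bottle stands in the brown-ringed well: bottle and ring centre are both at about (336,293) in the top crop. Next is the navy bottle.

arm_command(
  deltas=[
    {"hand": 1,"xyz": [0.001,0.0005,0.02],"rotation": [0,0,0]},
    {"hand": 1,"xyz": [0.001,0.0005,0.045],"rotation": [0,0,0]},
    {"hand": 1,"xyz": [0.001,0.0005,0.07],"rotation": [0,0,0]},
    {"hand": 1,"xyz": [0.001,0.0005,0.087],"rotation": [0,0,0]},
    {"hand": 1,"xyz": [0.001,0.0005,0.091],"rotation": [0,0,0]},
    {"hand": 1,"xyz": [0.001,0.0005,0.091],"rotation": [0,0,0]},
    {"hand": -0.5,"xyz": [0.001,0.0005,0.091],"rotation": [0,0,0]},
    {"hand": -0.5,"xyz": [0.001,0.0005,0.091],"rotation": [0,0,0]},
    {"hand": -0.5,"xyz": [0.001,0.0005,0.091],"rotation": [0,0,0]},
    {"hand": -0.5,"xyz": [0.001,0.0005,0.091],"rotation": [0,0,0]},
  ],
)

```text
time: 10.9
tool_pos: [0.6266, 0.0706, 0.0348]
ee_rot: [0.0, 0.709, 0.705, 0.0]
contact_force: [-1.7, -0.3, 6.0]
finger_gap: 0.0365
grip_force: 40.1
```

arm_command(
  deltas=[
    {"hand": -0.5,"xyz": [0,0,0],"rotation": [0,0,0]},
    {"hand": -0.5,"xyz": [0,0,0],"rotation": [0,0,0]},
    {"hand": -0.5,"xyz": [0,0,-0.01],"rotation": [0,0,0]},
    {"hand": -0.5,"xyz": [0,0,-0.025],"rotation": [0,0,0]},
    {"hand": -0.5,"xyz": [0,0,-0.045],"rotation": [0,0,0]},
    {"hand": -0.5,"xyz": [0,0,-0.065],"rotation": [0,0,0]},
    {"hand": -0.5,"xyz": [0,0,-0.085],"rotation": [0,0,0]},
    {"hand": -0.5,"xyz": [0,0,-0.09],"rotation": [0,0,0]},
    {"hand": -0.5,"xyz": [0,0,-0.09],"rotation": [0,0,0]},
    {"hand": -0.5,"xyz": [0,0,-0.09],"rotation": [0,0,0]},
  ],
)

```text
time: 12.15
tool_pos: [0.6255, 0.0704, 0.1233]
ee_rot: [-0.0, 0.709, 0.705, -0.001]
contact_force: [0.3, 0.4, -1.9]
finger_gap: 0.0361
grip_force: 40.2
```

arm_command(
  deltas=[
    {"hand": -0.5,"xyz": [0.015,-0.001,0],"rotation": [0,0,0]},
    {"hand": -0.5,"xyz": [0.045,-0.002,0],"rotation": [0,0,0]},
    {"hand": -0.5,"xyz": [0.08,-0.0035,0],"rotation": [0,0,0]},
    {"hand": -0.5,"xyz": [0.115,-0.005,0],"rotation": [0,0,0]},
    {"hand": -0.5,"xyz": [0.145,-0.0065,0],"rotation": [0,0,0]},
    {"hand": -0.5,"xyz": [0.16,-0.0075,0.01],"rotation": [0,0,0]},
    {"hand": -0.5,"xyz": [0.165,-0.0075,0.03],"rotation": [0,0,0]},
    {"hand": -0.5,"xyz": [0.165,-0.0075,0.045],"rotation": [0,0,0]},
    {"hand": -0.5,"xyz": [0.165,-0.0075,0.05],"rotation": [0,0,0]},
    {"hand": -0.5,"xyz": [0.165,-0.0075,0.05],"rotation": [0,0,0]},
  ],
)

```text
time: 13.4
tool_pos: [0.6197, 0.2344, 0.0734]
ee_rot: [0.0, 0.71, 0.704, -0.001]
contact_force: [-1.0, -0.0, -0.9]
finger_gap: 0.036
grip_force: 40.2
```

```bash
python3 - <<'E'
from m import *
capture('top')
c=capture('side')
s=observe();print(s['tool_pos'],s['ee_rot'],s['contact_force'],s['finger_gap'],s['qvel'].round(3))
cv2.imwrite('pics/a5.png',cv2.resize(c['image'][180:250,168:248],(640,560),interpolation=cv2.INTER_CUBIC)[:,:,::-1])
E
```

```text
[0.62019848 0.23519252 0.07454   ] [2.31370863e-04 7.09653773e-01 7.04550452e-01 3.59669812e-04] [ 0.25463362  0.06804209 -0.62351648] 0.03665011086498898 [-0.002 -0.006 -0.003 -0.003 -0.    -0.     0.   ]
```

View pics/a5.png

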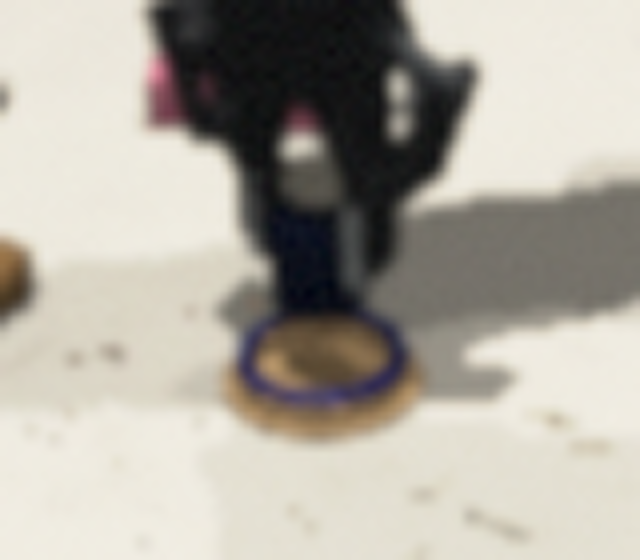

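arm_command(
  deltas=[
    {"hand": -0.5,"xyz": [-0.001,-0.001,0.01],"rotation": [0,0,0]},
    {"hand": -0.5,"xyz": [-0.001,-0.001,0.02],"rotation": [0,0,0]},
    {"hand": -0.5,"xyz": [-0.001,-0.001,0.028],"rotation": [0,0,0]},
    {"hand": -0.5,"xyz": [-0.001,-0.001,0.0325],"rotation": [0,0,0]},
    {"hand": -0.5,"xyz": [-0.001,-0.001,0.034],"rotation": [0,0,0]},
    {"hand": -0.5,"xyz": [-0.001,-0.001,0.034],"rotation": [0,0,0]},
    {"hand": 0.3,"xyz": [-0.001,-0.001,0.034],"rotation": [0,0,0]},
    {"hand": 0.8,"xyz": [-0.001,-0.001,0.034],"rotation": [0,0,0]},
    {"hand": 1,"xyz": [-0.001,-0.001,0.034],"rotation": [0,0,0]},
    {"hand": 1,"xyz": [-0.001,-0.001,0.034],"rotation": [0,0,0]},
  ],
)

```text
time: 14.75
tool_pos: [0.6187, 0.2347, 0.0401]
ee_rot: [0.0, 0.709, 0.705, 0.0]
contact_force: [-0.3, -0.3, 0.4]
finger_gap: 0.0852
grip_force: 0.0
```

arm_command(
  deltas=[
    {"hand": 1,"xyz": [0,0,-0.03],"rotation": [0,0,0]},
    {"hand": 1,"xyz": [0,0,-0.07],"rotation": [0,0,0]},
    {"hand": 1,"xyz": [-0.02,0.001,-0.1],"rotation": [0,0,0]},
    {"hand": 1,"xyz": [-0.075,0.003,-0.1],"rotation": [0,0,0]},
    {"hand": 1,"xyz": [-0.13,0.005,-0.1],"rotation": [0,0,0]},
    {"hand": 1,"xyz": [-0.185,0.007,-0.1],"rotation": [0,0,0]},
    {"hand": 1,"xyz": [-0.24,0.01,-0.1],"rotation": [0,0,0]},
    {"hand": 1,"xyz": [-0.285,0.012,-0.09],"rotation": [0,0,0]},
    {"hand": 1,"xyz": [-0.308,0.012,-0.084],"rotation": [0,0,0]},
    {"hand": 1,"xyz": [-0.308,0.012,-0.084],"rotation": [0,0,0]},
  ],
)

```text
time: 16.0
tool_pos: [0.6281, -0.0746, 0.1235]
ee_rot: [-0.0, 0.71, 0.704, -0.0]
contact_force: [-0.3, 0.7, 0.8]
finger_gap: 0.0854
grip_force: 0.0
```

```bash
python3 - <<'E'
from m import *
for _ in range(3):capture('top')
t=capture('top');c=capture('side')
s=observe();print(s['tool_pos'],s['ee_rot'],s['contact_force'],s['finger_gap'],s['qvel'].round(3))
a=cv2.resize(t['image'][150:250,165:265],(400,400)); b=cv2.resize(c['image'][135:235,180:280],(400,400))
cv2.imwrite('pics/a6.png',np.hstack([a,b])[:,:,::-1])
E
```

```text
[ 0.62902192 -0.07054133  0.12456063] [-2.08374161e-04  7.08162355e-01  7.06049225e-01  7.26957479e-04] [ 0.58622592  0.23033063 -0.21949291] 0.08524785325082193 [ 0.005  0.     0.009 -0.     0.003  0.001  0.004]
```

View pics/a6.png

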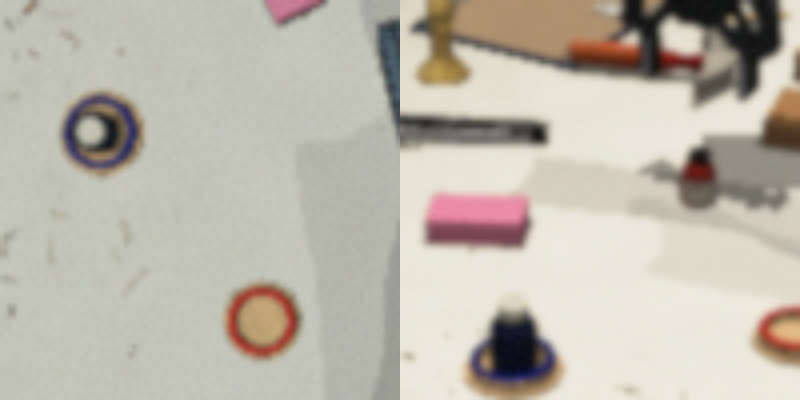

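The navy bottle stands inside the blue ring, near (100,132) in the top crop. Now the red bottle.

arm_command(
  deltas=[
    {"hand": 1,"xyz": [0,0.0005,0.02],"rotation": [0,0,0]},
    {"hand": 1,"xyz": [0,0.0005,0.045],"rotation": [0,0,0]},
    {"hand": 1,"xyz": [0,0.0005,0.07],"rotation": [0,0,0]},
    {"hand": 1,"xyz": [0,0.0005,0.087],"rotation": [0,0,0]},
    {"hand": 1,"xyz": [0,0.0005,0.092],"rotation": [0,0,0]},
    {"hand": 1,"xyz": [0,0.0005,0.092],"rotation": [0,0,0]},
    {"hand": -0.6,"xyz": [0,0.0005,0.092],"rotation": [0,0,0]},
    {"hand": -0.6,"xyz": [0,0.0005,0.092],"rotation": [0,0,0]},
    {"hand": -0.6,"xyz": [0,0.0005,0.092],"rotation": [0,0,0]},
    {"hand": -0.6,"xyz": [0,0.0005,0.092],"rotation": [0,0,0]},
  ],
)

```text
time: 17.5
tool_pos: [0.6297, -0.0735, 0.0328]
ee_rot: [0.0, 0.709, 0.705, 0.0]
contact_force: [-1.1, -0.4, 4.9]
finger_gap: 0.0299
grip_force: 39.6
```

arm_command(
  deltas=[
    {"hand": -0.6,"xyz": [0,0,0],"rotation": [0,0,0]},
    {"hand": -0.6,"xyz": [0,0,0],"rotation": [0,0,0]},
    {"hand": -0.6,"xyz": [0,0,-0.01],"rotation": [0,0,0]},
    {"hand": -0.6,"xyz": [0,0,-0.025],"rotation": [0,0,0]},
    {"hand": -0.6,"xyz": [0,0,-0.045],"rotation": [0,0,0]},
    {"hand": -0.6,"xyz": [0,0,-0.065],"rotation": [0,0,0]},
    {"hand": -0.6,"xyz": [0,0,-0.085],"rotation": [0,0,0]},
    {"hand": -0.6,"xyz": [0,0,-0.09],"rotation": [0,0,0]},
    {"hand": -0.6,"xyz": [0,0,-0.09],"rotation": [0,0,0]},
    {"hand": -0.6,"xyz": [0,0,-0.09],"rotation": [0,0,0]},
  ],
)

```text
time: 18.75
tool_pos: [0.6285, -0.0734, 0.1212]
ee_rot: [-0.001, 0.709, 0.705, -0.001]
contact_force: [-0.1, -0.0, -1.2]
finger_gap: 0.0299
grip_force: 39.7
```

arm_command(
  deltas=[
    {"hand": -0.6,"xyz": [0.012,-0.014,0],"rotation": [0,0,0]},
    {"hand": -0.6,"xyz": [0.04,-0.045,0],"rotation": [0,0,0]},
    {"hand": -0.6,"xyz": [0.072,-0.08,0],"rotation": [0,0,0]},
    {"hand": -0.6,"xyz": [0.105,-0.117,0],"rotation": [0,0,0]},
    {"hand": -0.6,"xyz": [0.135,-0.15,0],"rotation": [0,0,0]},
    {"hand": -0.6,"xyz": [0.155,-0.172,0.01],"rotation": [0,0,0]},
    {"hand": -0.6,"xyz": [0.161,-0.1795,0.03],"rotation": [0,0,0]},
    {"hand": -0.6,"xyz": [0.161,-0.1795,0.045],"rotation": [0,0,0]},
    {"hand": -0.6,"xyz": [0.161,-0.1795,0.05],"rotation": [0,0,0]},
    {"hand": -0.6,"xyz": [0.161,-0.1795,0.05],"rotation": [0,0,0]},
  ],
)

```text
time: 20.0
tool_pos: [0.4511, 0.0883, 0.0718]
ee_rot: [-0.0, 0.71, 0.705, -0.0]
contact_force: [0.3, 0.6, -1.4]
finger_gap: 0.0301
grip_force: 39.7
```

```bash
python3 - <<'E'
from m import *
capture('top');capture('top')
c=capture('side')
s=observe();print(s['tool_pos'],s['ee_rot'],s['contact_force'],s['finger_gap'],s['qvel'].round(3))
cv2.imwrite('pics/a7.png',cv2.resize(c['image'][175:245,240:320],(640,560),interpolation=cv2.INTER_CUBIC)[:,:,::-1])
E
```

```text
[0.45134271 0.08851358 0.07246309] [2.73697836e-04 7.09624652e-01 7.04579756e-01 3.82410557e-04] [ 0.07280707  0.45627826 -0.02128084] 0.03011361446343794 [-0.002 -0.004 -0.001  0.002  0.001  0.    -0.002]
```

View pics/a7.png

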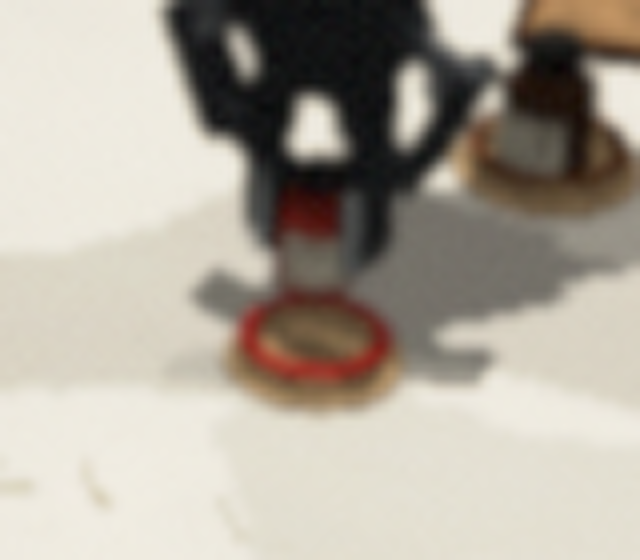

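Side crop: the held red bottle is centred at u≈313, over the ring centre at u≈316. I'll lower it and release.

arm_command(
  deltas=[
    {"hand": -0.6,"xyz": [0,-0.001,0.01],"rotation": [0,0,0]},
    {"hand": -0.6,"xyz": [0,-0.001,0.02],"rotation": [0,0,0]},
    {"hand": -0.6,"xyz": [0,-0.001,0.028],"rotation": [0,0,0]},
    {"hand": -0.6,"xyz": [0,-0.001,0.0325],"rotation": [0,0,0]},
    {"hand": -0.6,"xyz": [0,-0.001,0.034],"rotation": [0,0,0]},
    {"hand": -0.6,"xyz": [0,-0.001,0.034],"rotation": [0,0,0]},
    {"hand": 0.3,"xyz": [0,-0.001,0.034],"rotation": [0,0,0]},
    {"hand": 0.8,"xyz": [0,-0.001,0.034],"rotation": [0,0,0]},
    {"hand": 1,"xyz": [0,-0.001,0.034],"rotation": [0,0,0]},
    {"hand": 1,"xyz": [0,-0.001,0.034],"rotation": [0,0,0]},
  ],
)

```text
time: 21.4
tool_pos: [0.4497, 0.0887, 0.0381]
ee_rot: [0.0, 0.709, 0.705, 0.0]
contact_force: [1.2, -0.1, 0.1]
finger_gap: 0.0855
grip_force: 0.0
```

arm_command(
  deltas=[
    {"hand": 1,"xyz": [0,0,-0.03],"rotation": [0,0,0]},
    {"hand": 1,"xyz": [0,0,-0.07],"rotation": [0,0,0]},
    {"hand": 1,"xyz": [-0.03,0.015,-0.1],"rotation": [0,0,-0.005]},
    {"hand": 1,"xyz": [-0.08,0.04,-0.1],"rotation": [0,0,-0.012]},
    {"hand": 1,"xyz": [-0.133,0.067,-0.1],"rotation": [0,0,-0.018]},
    {"hand": 1,"xyz": [-0.185,0.094,-0.1],"rotation": [0,0,-0.024]},
    {"hand": 1,"xyz": [-0.238,0.121,-0.1],"rotation": [0,0,-0.03]},
    {"hand": 1,"xyz": [-0.288,0.147,-0.09],"rotation": [0,0,-0.0357]},
    {"hand": 1,"xyz": [-0.325,0.166,-0.082],"rotation": [0,0,-0.0357]},
    {"hand": 1,"xyz": [-0.3327,0.1693,-0.082],"rotation": [0,0,-0.0357]},
  ],
)

```text
time: 22.65
tool_pos: [0.6165, -0.2488, 0.1188]
ee_rot: [-0.0, 0.628, 0.778, -0.001]
contact_force: [-0.1, 0.7, -0.2]
finger_gap: 0.0853
grip_force: 0.0
```

```bash
python3 - <<'E'
from m import *
for _ in range(4):capture('top')
t=capture('top');c=capture('side')
s=observe();print(s['tool_pos'],s['ee_rot'],s['contact_force'],s['finger_gap'],s['qvel'].round(3))
a=cv2.resize(t['image'][150:250,190:290],(400,400)); b=cv2.resize(c['image'][110:210,235:335],(400,400))
cv2.imwrite('pics/a8.png',np.hstack([a,b])[:,:,::-1])
# refined angles from the first top picture
c={**t,'image':cv2.imread('pics/top0raw.png')[:,:,::-1]}
for k,uv,z,h in(('tray',(325,226),.011,.011),('block',(323,184),.026,.026)):
    for th in(30,40,55,70):
        f=lambda r,g,b:((np.maximum(np.maximum(r,g),b)-np.minimum(np.minimum(r,g),b))>th)|((r+g+b)/3<100)
        u,a,p=blob(c,uv,24,f)
        X=np.array([ray(c,q,z)[:2] for q in p])*1000
        U=np.array([ray(c,u,z/2)[:2]])*1000
        M=cv2.moments(X.astype(np.float32).reshape(-1,1,2)); ang=np.degrees(.5*np.arctan2(2*M['mu11'],M['mu20']-M['mu02']))
        rr=cv2.minAreaRect(X.astype(np.float32)); print(k,th,U.round(1),[np.round(v,1) for v in rr],'principal',round(ang-90 if ang>0 else ang+90,1))
E
```

```text
[ 0.61680208 -0.24305141  0.12046486] [-2.42821700e-04  6.25091979e-01  7.80551008e-01  2.88439271e-04] [-1.01617013 -0.34714134  0.49489719] 0.08533844311411126 [ 0.001 -0.002  0.004 -0.006  0.003  0.002  0.002]
tray 30 [[ 466.6 -254.5]] [array([ 466.9, -253.8]), array([ 72.2, 110.8]), np.float64(13.3)] principal 13.4
tray 40 [[ 466.6 -254.5]] [array([ 466.9, -253.8]), array([ 72.2, 110.8]), np.float64(13.3)] principal 13.4
tray 55 [[ 466.6 -254.5]] [array([ 466.9, -253.8]), array([ 72.2, 110.8]), np.float64(13.3)] principal 13.4
tray 70 [[ 466.6 -254.5]] [array([ 466.9, -253.8]), array([ 72.2, 110.8]), np.float64(13.3)] principal 13.4
block 30 [[ 617.4 -246.3]] [array([ 616.6, -244. ]), array([47.6, 87.6]), np.float64(12.2)] principal 12.4
block 40 [[ 617.1 -245.6]] [array([ 616.4, -243.5]), array([45.3, 86.6]), np.float64(12.1)] principal 12.3
block 55 [[ 616.8 -244.6]] [array([ 615.4, -242.8]), array([44.2, 84.5]), np.float64(11.3)] principal 12.4
block 70 [[ 616.  -243.1]] [array([ 614.9, -241.8]), array([44.2, 82.2]), np.float64(10.9)] principal 12.6
```

View pics/a8.png

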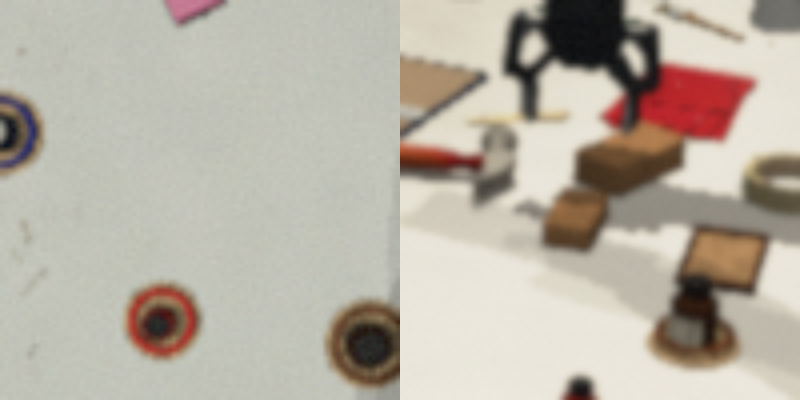

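Red and walnut bottles both sit in their rings. Now I'll grip the small cork block, measured at (617,-245) mm with yaw 12.4°.

arm_command(
  deltas=[
    {"hand": 1,"xyz": [0,0,0.02],"rotation": [0,0,0]},
    {"hand": 1,"xyz": [0,0,0.045],"rotation": [0,0,0]},
    {"hand": 1,"xyz": [0,0,0.07],"rotation": [0,0,0]},
    {"hand": 1,"xyz": [0,0,0.086],"rotation": [0,0,0]},
    {"hand": 1,"xyz": [0,0,0.0915],"rotation": [0,0,0]},
    {"hand": 1,"xyz": [0,0,0.0915],"rotation": [0,0,0]},
    {"hand": -0.3,"xyz": [0,0,0.0915],"rotation": [0,0,0]},
    {"hand": -0.3,"xyz": [0,0,0.0915],"rotation": [0,0,0]},
    {"hand": -0.3,"xyz": [0,0,0.0915],"rotation": [0,0,0]},
    {"hand": -0.3,"xyz": [0,0,0.0915],"rotation": [0,0,0]},
  ],
)

```text
time: 24.2
tool_pos: [0.6175, -0.2453, 0.0295]
ee_rot: [0.001, 0.626, 0.78, 0.0]
contact_force: [-0.0, -0.0, 5.6]
finger_gap: 0.047
grip_force: 42.7
```

arm_command(
  deltas=[
    {"hand": -0.3,"xyz": [0,0,0],"rotation": [0,0,0]},
    {"hand": -0.3,"xyz": [0,0,0],"rotation": [0,0,0]},
    {"hand": -0.3,"xyz": [0,0,-0.008],"rotation": [0,0,0]},
    {"hand": -0.3,"xyz": [0,0,-0.018],"rotation": [0,0,0]},
    {"hand": -0.3,"xyz": [0,0,-0.03],"rotation": [0,0,0]},
    {"hand": -0.3,"xyz": [0,0,-0.045],"rotation": [0,0,0]},
    {"hand": -0.3,"xyz": [0,0,-0.055],"rotation": [0,0,0]},
    {"hand": -0.3,"xyz": [0,0,-0.06],"rotation": [0,0,0]},
    {"hand": -0.3,"xyz": [0,0,-0.06],"rotation": [0,0,0]},
    {"hand": -0.3,"xyz": [0,0,-0.06],"rotation": [0,0,0]},
  ],
)

```text
time: 25.45
tool_pos: [0.6164, -0.245, 0.0881]
ee_rot: [-0.0, 0.626, 0.78, -0.0]
contact_force: [0.3, 0.2, -0.8]
finger_gap: 0.0472
grip_force: 42.0
```

arm_command(
  deltas=[
    {"hand": -0.3,"xyz": [0.002,-0.012,0],"rotation": [0,0,0]},
    {"hand": -0.3,"xyz": [0.006,-0.037,0],"rotation": [0,0,0]},
    {"hand": -0.3,"xyz": [0.011,-0.07,0],"rotation": [0,0,-0.001]},
    {"hand": -0.3,"xyz": [0.016,-0.103,0],"rotation": [0,0,-0.002]},
    {"hand": -0.3,"xyz": [0.021,-0.133,0],"rotation": [0,0,-0.0025]},
    {"hand": -0.3,"xyz": [0.0236,-0.148,0],"rotation": [0,0,-0.0025]},
    {"hand": -0.3,"xyz": [0.0236,-0.148,0.01],"rotation": [0,0,-0.0025]},
    {"hand": -0.3,"xyz": [0.0236,-0.148,0.025],"rotation": [0,0,-0.0025]},
    {"hand": -0.3,"xyz": [0.0236,-0.148,0.03],"rotation": [0,0,-0.0025]},
    {"hand": -0.3,"xyz": [0.0236,-0.148,0.03],"rotation": [0,0,-0.0025]},
  ],
)

```text
time: 26.7
tool_pos: [0.4675, -0.2534, 0.0578]
ee_rot: [-0.001, 0.62, 0.785, 0.0]
contact_force: [-0.2, -0.1, -0.5]
finger_gap: 0.047
grip_force: 42.0
```

```bash
python3 - <<'E'
from m import *
capture('top');capture('top')
t=capture('top');c=capture('side')
s=observe();print(s['tool_pos'],s['ee_rot'],s['contact_force'],s['finger_gap'],s['qvel'].round(3))
a=cv2.resize(t['image'][195:255,295:355],(400,400)); b=cv2.resize(c['image'][145:205,286:346],(400,400))
cv2.imwrite('pics/a9.png',np.hstack([a,b])[:,:,::-1])
E
```

```text
[ 0.46766446 -0.25406311  0.05882433] [3.17045654e-04 6.19814085e-01 7.84748618e-01 8.27770285e-05] [0.66756444 0.13550989 0.49859788] 0.04725878172779756 [ 0.004 -0.003 -0.     0.004  0.002 -0.001 -0.   ]
```

View pics/a9.png

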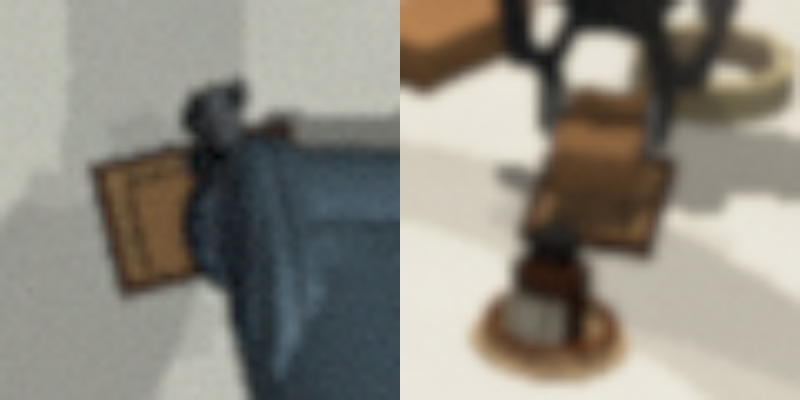

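The block is over the tray and parallel to it; the gap visible at the left end fits centring once parallax is allowed for. I'll lower it.

arm_command(
  deltas=[
    {"hand": -0.3,"xyz": [0,-0.0015,0.006],"rotation": [0,0,0]},
    {"hand": -0.3,"xyz": [0,-0.0015,0.013],"rotation": [0,0,0]},
    {"hand": -0.3,"xyz": [0,-0.0015,0.019],"rotation": [0,0,0]},
    {"hand": -0.3,"xyz": [0,-0.0015,0.0225],"rotation": [0,0,0]},
    {"hand": -0.3,"xyz": [0,-0.0015,0.024],"rotation": [0,0,0]},
    {"hand": -0.3,"xyz": [0,-0.0015,0.024],"rotation": [0,0,0]},
    {"hand": 0.4,"xyz": [0,-0.0015,0.024],"rotation": [0,0,0]},
    {"hand": 0.8,"xyz": [0,-0.0015,0.024],"rotation": [0,0,0]},
    {"hand": 1,"xyz": [0,-0.0015,0.024],"rotation": [0,0,0]},
    {"hand": 1,"xyz": [0,-0.0015,0.024],"rotation": [0,0,0]},
  ],
)

```text
time: 28.15
tool_pos: [0.4658, -0.2544, 0.0346]
ee_rot: [0.0, 0.62, 0.785, -0.0]
contact_force: [-0.3, -0.2, -0.0]
finger_gap: 0.0854
grip_force: 0.0
```

arm_command(
  deltas=[
    {"hand": 1,"xyz": [0,0,-0.015],"rotation": [0,0,0]},
    {"hand": 1,"xyz": [0,0,-0.04],"rotation": [0,0,0]},
    {"hand": 1,"xyz": [0,0,-0.08],"rotation": [0,0,0]},
    {"hand": 1,"xyz": [0,0,-0.12],"rotation": [0,0,0]},
    {"hand": 1,"xyz": [0,0.04,-0.16],"rotation": [0,0,0]},
    {"hand": 1,"xyz": [-0.04,0.08,-0.2],"rotation": [0,0,0]},
    {"hand": 1,"xyz": [-0.08,0.11,-0.2],"rotation": [0,0,0]},
    {"hand": 1,"xyz": [-0.13,0.14,-0.2],"rotation": [0,0,0]},
    {"hand": 1,"xyz": [-0.18,0.16,-0.2],"rotation": [0,0,0]},
    {"hand": 1,"xyz": [-0.23,0.16,-0.2],"rotation": [0,0,0]},
  ],
)

```text
time: 29.4
tool_pos: [0.6765, -0.4406, 0.2355]
ee_rot: [0.0, 0.619, 0.786, 0.001]
contact_force: [1.0, -0.6, -0.1]
finger_gap: 0.0857
grip_force: 0.0
```

```bash
python3 - <<'E'
from m import *
for _ in range(6): capture('top')
t=capture('top');c=capture('side')
s=observe();print(s['time'],s['tool_pos'],s['contact_force'],s['qvel'].round(3))
a=cv2.resize(t['image'][150:255,175:360],(800,454))
cv2.imwrite('pics/b1.png',a[:,:,::-1]); cv2.imwrite('pics/b2.png',cv2.resize(c['image'][135:240,195:355],(800,525))[:,:,::-1])
E
```

```text
29.8 [ 0.67500344 -0.43952277  0.23548859] [-0.1077087   0.36770696  0.1709122 ] [ 0.     0.001  0.004 -0.002  0.004 -0.002 -0.002]
```

View pics/b1.png

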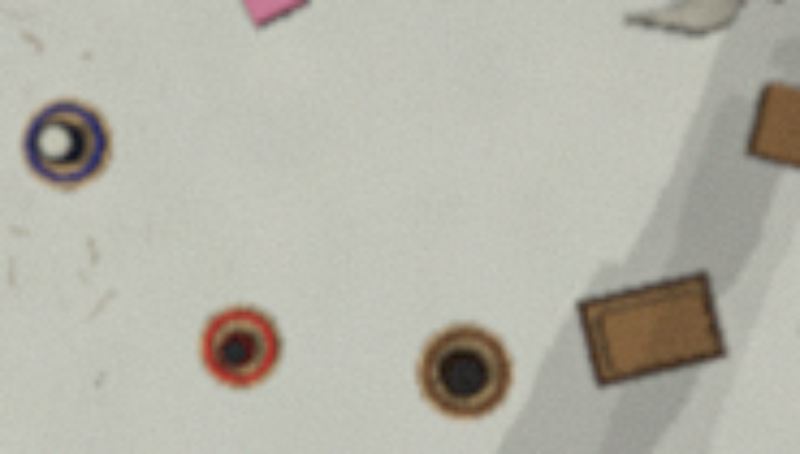

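View pics/b2.png

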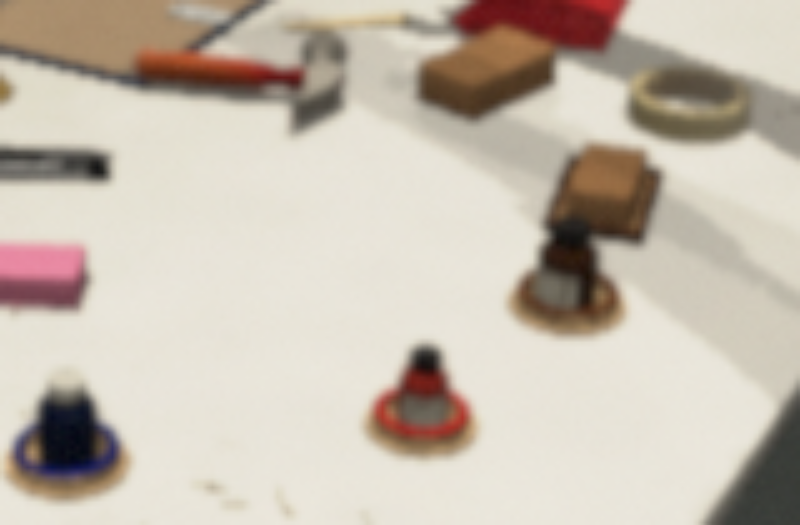

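All three bottles stand inside their rings: navy (65,143), red (240,347) and walnut (465,371) in the top crop. The block lies level inside the tray at (652,330), and the tape roll hasn't moved. I'm handing in.

```bash
python3 -c "
from cell import *
print(hand_in())"
```

```text
the job is handed in; nothing more can be done
None
```

I stood the three bottles in the wells with their ring colours, laid the cork block flat and lengthwise in the tray, and handed the job in at about 30 s; the last pictures show everything seated, but no verdict came back.

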